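Open the battery bay of the black backup-power unit

TASK

Open the battery bay of the black backup-power unit: press the orange release tab on its silver cover down and, keeping it pressed, slide the cover all the way open along its rails towards the black ridge beside the tab. Then let go so that the tab springs back up. Leave the cover of the white unit shut.

Things in the scene. Friction and masses are not known exactly. Their poses are not given: they have to be found in the camera images.
- ups: Black backup-power unit with silver cover, orange tab and red lamp; fixed, 200 (x) x 130 (y) x 56 mm. Origin: centre of its underside, on the bench; z up; +x is the way its cover slides open (roughly away from the robot, up to 46 degrees off). The cover, 110 x 88 x 4 mm, top 60 mm above the bench, runs along x between two dark rails 82 mm apart, tops 64 mm above the bench.
- ups_tab_top (a point): Centre of the orange tab's top; axes as ups; moves with tab and cover. Flat block 36 (x) x 44 (y) mm, top 69 mm above the bench when free, 62 mm fully pressed. A black ridge fixed on the cover (48 mm across, top 74 mm above the bench) has its near face 19 mm to +x of this point: closed fingers pressing the tab push the cover by it, and by friction on the tab. Shut, it is 25 mm to -x of the unit's centre.
- ups_cover (a joint): How far the black unit's silver cover is open, m: 0 shut, 0.060 fully open (end stop). It slides stiffly (about 1.5 N) and stays where it is left. It is latched within 3 mm of shut until the tab is pressed 4 mm or deeper.
- ups_tab (a joint): How far the orange tab is pressed down, m: 0 free (up), 0.007 fully down. A spring (2 N at the top, 5.5 N fully down) lifts it when let go. It unlatches the cover at 0.004 and deeper, and travels with the cover.
- white_ups_cover (a joint): How far the grey cover (blue tab) of the white unit is open, m: 0 shut, latched in the same way; it must stay shut. The white unit, the same in shape and size, stands some 0.4 m beside the black one, on the other side of the robot's x axis. The loose things on the bench are lower than 100 mm.
Not all that is in view belongs to the job. There is more than one size of the part that bears white_ups_cover; the job needs the larger.

How it is judged:
On the way, in this order (a step that is already met when the one before it is completed fails the run):
1. the orange tab is pressed down (more than 3 mm) while the cover is still shut (value of joint ups_tab above 0.003 m and value of joint ups_cover below 0.008 m).
2. the cover slides through its middle, between 20 and 45 mm open, with the tab still held down (more than 2.5 mm) (value of joint ups_tab above 0.0025 m and value of joint ups_cover between 0.02 and 0.045 m).
At the end, for the whole second after the job is handed in: The cover of the black unit is open to within 12 mm of its end stop (48 mm or more of 60) and at rest, its tab is released and has sprung up (less than 2 mm down), and the white unit's cover is shut (less than 6 mm open) (value of joint ups_cover above 0.048 m and value of joint ups_tab below 0.002 m and velocity of joint ups_cover below 0.01 m/s and value of joint white_ups_cover below 0.006 m); the robot touches nothing.
It fails at once if the white unit's cover is slid open (value of joint white_ups_cover above 0.006 m).
It also fails if it takes over 26 s, if anything falls off the work surface, if the arm or the gripper's body presses on something with over 40 N, if the wrist force passes 120 N, or if a joint passes its speed limit or range.

ROBOT

A 7-joint arm with a two-finger parallel gripper is mounted at the origin on the work surface. World frame = base frame: x ahead of the robot, y to its left, z up, the work surface at z = 0. Lengths are in m, angles in rad, forces in N, time in s.
With the tool pointing down it reaches from about 0.4 to 0.75 m from the base axis. Payload 19.5 kg.
Tool frame: the origin (TCP) lies midway between the tips of the shut fingers; the grasp point (between the pads) lies env.grip_point_offset behind it (env.grip_point_offset is the distance from the TCP to the grasp point, in m); z points along the fingers, y is the direction in which the jaws open and shut (so a half turn about z gives the same grasp; the last joint's range is limited). The gripper opens to 85 mm and grips with 20 to 120 N. Pads are 22 mm wide; open, the fingers measure 114 mm over their backs; the gripper's body (76 mm by 85 mm) begins 54 mm behind the grasp point. The pads swing forward as they close: fully open they stand 13 mm farther back than shut.
Start: joints at [1.179, 0.707, -0.028, 1.485, 0.022, 0.951, -0.075], TCP at [0.197, -0.54, 0.231] pointing down, gripper open.
Joint ranges: [-2.71, 2.71], [-0.32, 2.16], [-1.57, 1.52], [0, 2.45], [-1.46, 4.6], [0, 2.02], [-2.83, 2.83]. Speed limits (rad/s): [1.89, 1.89, 2.57, 2.57, 3.01, 3.01, 3.01].

INTERFACE

Orientations are given as a rotation vector (axis times angle).
In Python, from station import readout, snapshot, get_calibration, sign_off, env gives the robot as it stands. The module is installed in compiled form; this text tells all that it offers.
- The arm moves only by the tool play_rows, never from a script. Its argument "motion" is a list of rows, each an object of numbers: "dx", "dy", "dz": the shift along the tool's x, y, z in cm; "ax", "ay", "az": the turn, a rotation vector about the tool's x, y, z in degrees; "gripper": the finger opening in cm, from 0 to 8.54. In form: [{"dx": .., "dy": .., "dz": .., "ax": .., "ay": .., "az": .., "gripper": ..}, ...]. A call has 1 to 20 rows; each row is the pose to reach, as a shift and turn from the pose measured when the call began, along the tool's axes at that moment; what a row does not reach only later rows make up. A row lasts 1/8 s, in which the tool goes at most 62.5 mm and 10.7 degrees, less where a joint would pass 70% of its speed; a pose out of reach is approached as far as the arm can. A call with a gripper value outside its range is refused whole. The fingers move at their own pace and stop on an object; "newtons" is the grip in N (left out, the last holds). Time passes only in rows, so rows that repeat a pose let the fingers close. It gives the time, the measured TCP pose, the force and the opening at its end, in the units of the state.
- readout.state(): the state, without advancing time (a new reading comes with each control period).
- snapshot(name): name is "scene" or "side" or "wrist"; returns (picture, depth): 400x640x3 uint8, red, green, blue; 400x640 float32, m along the optical axis (not along the pixel's ray), 0 where there is no reading.
- get_calibration(name): a dict with "intrinsics" (3x3 intrinsics, pixels), "position" and "attitude" of the camera in the world. Camera axes: x right, y up, looking along -z (the intrinsics and any distortion apply to the point x, -y, -z); pixel columns grow to the right and rows downward; lengths in m; the calibration is good to about 2 mm. A picture is of the moment at which its call begins: read the wrist's pose just before it. get_calibration takes no time and is no camera call; for the wrist camera it gives the pose at the moment of the call.
- sign_off(): hands the job in, once; it reports no verdict.
The state is a dict: "time": time; "joint_positions": joint angles; "dq": joint speeds; "joint_torque": joint torques, N m; "position": TCP position; "tcp_rot": TCP orientation; "wrist_force": force on the tool from outside, world axes, zero at the start; "wrist_torque": the same for the moment, N m; "gripper_width": finger opening in m.
Only numpy, scipy, OpenCV 4.12 (cv2) and the standard library are available. Lean on these libraries where they do the work, as an engineer would, in place of code of your own. Each camera call takes 0.05 s, during which the arm holds its last target. There are 200 camera calls.

## Working session

There is one attempt and no reset: what is moved stays moved. The work goes in short steps, Python scripts to look and compute and a tool call to move; the robot and the scene stay as the last step left them, time stands still between calls to the robot, and variables do not carry over. Pictures are saved under pics/ and viewed, about 8 in all and at most 12, crops included, and the job is handed in when it is done.

Besides the shell and the picture viewer there is one more tool, called after "Call:" as name(argument=value, ...), one argument or row to a line, values as JSON. play_rows: Moves the arm, as the interface text tells. Its arguments: {"type":"object","properties":{"motion":{"type":"array","items":{"type":"object","properties":{"dx":{"type":"number"},"dy":{"type":"number"},"dz":{"type":"number"},"ax":{"type":"number"},"ay":{"type":"number"},"az":{"type":"number"},"gripper":{"type":"number"}}}},"newtons":{"type":"number"}},"required":["motion"]}

```bash
mkdir -p pics; cat > h.py <<'E'
import numpy as np, cv2
from scipy.spatial.transform import Rotation as R
from station import readout, snapshot, get_calibration, sign_off, env
def rot(a):
    a=np.array(a,float)
    if a.shape==(3,3): return a
    return R.from_rotvec(a).as_matrix() if a.size==3 else R.from_quat(a).as_matrix()
def world(d,c,u,v):
    K=np.array(c["intrinsics"]); z=d[v,u]
    p=np.array([(u-K[0,2])/K[0,0]*z,-(v-K[1,2])/K[1,1]*z,-z])
    return rot(c["attitude"])@p+np.array(c["position"])
def take(n,tag):
    c=get_calibration(n); im,d=snapshot(n)
    cv2.imwrite(f"pics/{tag}.png",im[:,:,::-1]); np.savez(f"pics/{tag}.npz",im=im,d=d,K=c["intrinsics"],p=c["position"],a=c["attitude"])
    return c,im,d
E
python3 - <<'E'
from h import *
print(readout.state(),env.grip_point_offset)
for n in("scene","side"): c,_,_=take(n,n+"0"); print(n,c)
a=cv2.imread("pics/scene0.png");b=cv2.imread("pics/side0.png")
E
```

```text
{'time': 0.0, 'joint_positions': array([ 1.17929397,  0.7071    , -0.02760711,  1.48499319,  0.02198669,
        0.95089071, -0.07549892]), 'dq': array([ 0.00259855,  0.00070006, -0.00165232, -0.00031419, -0.00038996,
        0.00122996, -0.00042597]), 'joint_torque': array([-1.88587714e-03, -8.83195424e+01,  1.23368047e+00, -2.36161870e+01,
        1.66717102e-02,  6.43115971e-03,  6.99480665e-05]), 'position': array([ 0.19696809, -0.53993454,  0.23083064]), 'tcp_rot': array([-3.09261695e+00, -5.46463550e-01,  3.44448837e-04]), 'wrist_force': array([ 0.20989735, -0.33430882, -0.00733382]), 'wrist_torque': array([-0.02413808, -0.04555205,  0.03083882]), 'gripper_width': 0.08513868940908081} 0.0187
scene {'intrinsics': array([[391.02372605,   0.        , 317.73074575],
       [  0.        , 391.02372605, 200.87812777],
       [  0.        ,   0.        ,   1.        ]]), 'position': array([1.19452953, 0.25877683, 0.72126202]), 'attitude': array([0.49106617, 0.81437535, 1.95353772])}
side {'intrinsics': array([[475.43709546,   0.        , 322.83651255],
       [  0.        , 475.43709546, 196.54802131],
       [  0.        ,   0.        ,   1.        ]]), 'position': array([0.19482997, 0.54681856, 0.80623099]), 'attitude': array([ 0.27097108, -1.01385382, -2.39389677])}
```

View pics/scene0.png

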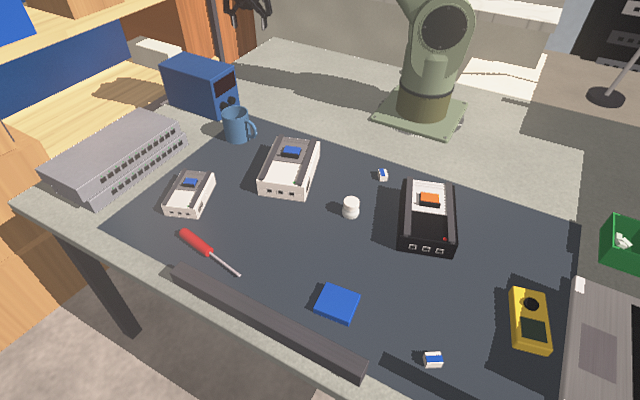

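View pics/side0.png

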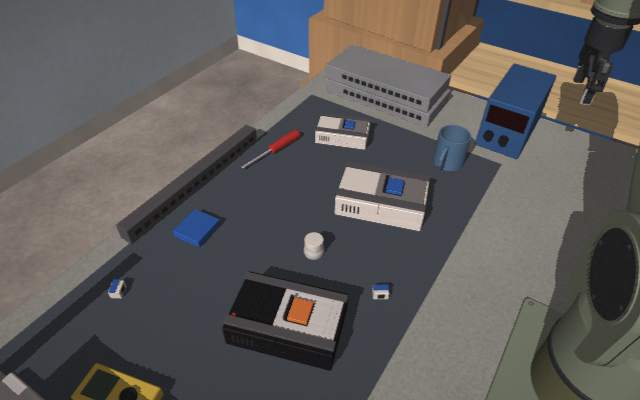

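The only black unit with a silver cover and orange tab is at scene (430,205) and side (295,310). There are two white units with blue tabs, a larger one at scene (290,160) and a smaller one at (188,192), and I leave both alone. Next I measure the orange tab and confirm it in a crop.

```bash
python3 - <<'E'
from h import *
for n in("side0","scene0"):
    z=np.load(f"pics/{n}.npz"); im=z["im"];d=z["d"];c=dict(intrinsics=z["K"],position=z["p"],attitude=z["a"])
    h=cv2.cvtColor(im,cv2.COLOR_RGB2HSV)
    m=(h[...,0]>5)&(h[...,0]<18)&(h[...,1]>190)&(h[...,2]>120)
    k=np.zeros_like(m); 
    if n=="side0": k[280:340,270:330]=1
    else: k[180:220,405:455]=1
    v,u=np.nonzero(m&k); P=np.array([world(d,c,a,b) for a,b in zip(u,v)])
    print(n,len(P),u.mean(),v.mean(),np.percentile(P[:,2],[5,50,95]))
    T=P[abs(P[:,2]-0.069)<.004]; print(len(T),T.mean(0),T.min(0),T.max(0)); r=cv2.minAreaRect((T[:,:2]*1000).astype(np.float32));print(r)
    # rail tops / unit: points z 0.058..0.068 within 0.16 of tab
    s=(slice(250,390),slice(200,370)) if n=="side0" else (slice(165,270),slice(385,470))
    vv,uu=np.mgrid[s]; Q=np.array([world(d,c,a,b) for a,b in zip(uu.ravel(),vv.ravel())])
    Q=Q[(Q[:,2]>.05)&(Q[:,2]<.08)&(np.linalg.norm(Q[:,:2]-T[:,:2].mean(0),axis=1)<.16)]
    r=cv2.minAreaRect((Q[:,:2]*1000).astype(np.float32)); print("unit",r)
a=cv2.imread("pics/side0.png")[260:380,210:360]; b=cv2.imread("pics/scene0.png")[165:265,380:480]
o=np.zeros((480,800,3),np.uint8); o[:,:480]=cv2.resize(a[:,:120+0] if 0 else a,(480,480)) ; o[:320,480:]=cv2.resize(b,(320,320)); cv2.imwrite("pics/crop1.png",o)
E
```

```text
<stdin>:10: RuntimeWarning: Mean of empty slice.
  ret = ret.dtype.type(ret / rcount)
Traceback (most recent call last):
IndexError: too many indices for array: array is 1-dimensional, but 2 were indexed
```

```bash
cat > m.py <<'E'
from h import *
for n in("side0","scene0"):
    z=np.load(f"pics/{n}.npz"); im=z["im"];d=z["d"];c=dict(intrinsics=z["K"],position=z["p"],attitude=z["a"])
    h=cv2.cvtColor(im,cv2.COLOR_RGB2HSV)
    s=(slice(250,390),slice(200,370)) if n=="side0" else (slice(165,270),slice(385,470))
    print(im[312,300],im[200,430])
    i=im.astype(int); m=(i[...,0]-i[...,2]>60)&(i[...,1]>45)
    vv,uu=np.mgrid[s]; k=m[s]
    v,u=vv[k],uu[k]; P=np.array([world(d,c,a,b) for a,b in zip(u,v)])
    print(n,len(P),u.mean(),v.mean(),np.percentile(P[:,2],[5,50,95]))
    T=P[abs(P[:,2]-0.069)<.005]; print(len(T),T.mean(0),cv2.minAreaRect((T[:,:2]*1000).astype(np.float32)))
    Q=np.array([world(d,c,a,b) for a,b in zip(uu.ravel(),vv.ravel())])
    Q=Q[(Q[:,2]>.052)&(Q[:,2]<.08)&(np.linalg.norm(Q[:,:2]-T[:,:2].mean(0),axis=1)<.17)]
    print("unit",cv2.minAreaRect((Q[:,:2]*1000).astype(np.float32)))
a=cv2.imread("pics/side0.png")[260:380,210:360]; b=cv2.imread("pics/scene0.png")[165:265,380:480]
o=np.zeros((400,800,3),np.uint8); o[:320,:400]=cv2.resize(a,(400,320)); o[:,400:]=cv2.resize(b,(400,400)); cv2.imwrite("pics/crop1.png",o)
E
python3 m.py
```

```text
[188 101  51] [38 39 44]
side0 489 299.43353783231083 310.7689161554192 [0.06459236 0.06912054 0.07138054]
465 [0.46643412 0.17111497 0.06913725] ((467.24407958984375, 169.73294067382812), (36.04064178466797, 45.74235534667969), 17.047853469848633)
unit ((491.71051025390625, 177.32955932617188), (201.09765625, 132.42080688476562), 17.617095947265625)
[ 96 101 110] [251 154  84]
scene0 183 430.10928961748635 199.14207650273224 [0.06814711 0.0707259  0.07535651]
158 [0.46573703 0.16833669 0.0706265 ] ((467.51202392578125, 168.35940551757812), (36.46308517456055, 44.319950103759766), 20.66020965576172)
unit ((491.11846923828125, 175.92108154296875), (203.8219451904297, 129.88963317871094), 17.72133445739746)
```

View pics/crop1.png

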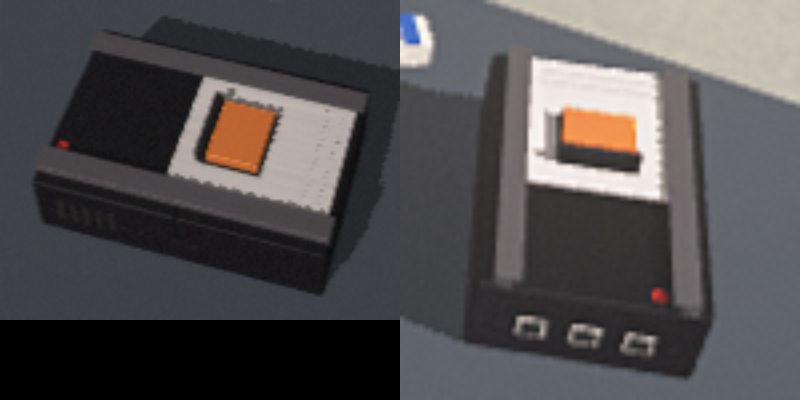

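The crop confirms the black unit: the orange tab is on the silver cover with the black ridge towards the red-lamp end. The two cameras agree: unit centre is about (0.491, 0.177), yaw 17.7°, and tab about (0.468, 0.169). Now I move above the tab.

Call:
play_rows(
  motion=[
    {"dx": 16, "dy": -12, "dz": 2, "gripper": 0},
    {"dx": 32.6, "dy": -24.3, "dz": 3, "gripper": 0},
    {"dx": 32.6, "dy": -24.3, "dz": 3, "gripper": 0},
    {"dx": 32.6, "dy": -24.3, "dz": 3, "gripper": 0},
    {"dx": 32.6, "dy": -24.3, "dz": 3, "gripper": 0},
    {"dx": 32.6, "dy": -24.3, "dz": 3, "gripper": 0},
    {"dx": 32.6, "dy": -24.3, "dz": 3, "gripper": 0},
    {"dx": 50.1, "dy": -57.3, "dz": 6, "az": 2.3, "gripper": 0},
    {"dx": 50.1, "dy": -57.3, "dz": 6, "az": 2.3, "gripper": 0},
    {"dx": 50.1, "dy": -57.3, "dz": 6, "az": 2.3, "gripper": 0},
    {"dx": 50.1, "dy": -57.3, "dz": 6, "az": 2.3, "gripper": 0},
    {"dx": 50.1, "dy": -57.3, "dz": 6, "az": 2.3, "gripper": 0},
    {"dx": 50.1, "dy": -57.3, "dz": 6, "az": 2.3, "gripper": 0},
    {"dx": 50.1, "dy": -57.3, "dz": 6, "az": 2.3, "gripper": 0},
    {"dx": 50.1, "dy": -57.3, "dz": 6, "az": 2.3, "gripper": 0},
    {"dx": 50.1, "dy": -57.3, "dz": 6, "az": 2.3, "gripper": 0},
    {"dx": 50.1, "dy": -57.3, "dz": 6, "az": 2.3, "gripper": 0},
  ],
  newtons=40,
)

```text
$.motion[0]: bad value
```

```bash
python3 - <<'E'
from h import *
s=readout.state(); print(s["time"],s["position"],s["tcp_rot"],s["joint_positions"],s["gripper_width"],s["wrist_force"])
c,im,d=take("wrist","w1")
Rm=rot(s["tcp_rot"]); 
i=im.astype(int); m=(i[...,0]-i[...,2]>60)&(i[...,1]>45)
v,u=np.nonzero(m&(d>0)); P=np.array([world(d,c,a,b) for a,b in zip(u,v)])
k=(abs(P[:,2]-.069)<.006)&(np.linalg.norm(P[:,:2]-[.468,.169],axis=1)<.06); T=P[k]
r=cv2.minAreaRect((T[:,:2]*1000).astype(np.float32)); print(len(T),np.median(T[:,2]),r)
print("yaw",np.degrees(np.arctan2(Rm[1,0],Rm[0,0])),"tool z",Rm[:,2])
print("tcp->tab in tool cm",Rm.T@(np.array([r[0][0]/1e3,r[0][1]/1e3,.069])-s["position"])*100)
E
```

```text
0.1 [ 0.19696152 -0.5399612   0.23087652] [-3.09270713e+00 -5.46447443e-01  2.89650926e-04] [ 1.17933852  0.70704014 -0.02762289  1.48494372  0.02198067  0.95090838
 -0.07548208] 0.08525917735236394 [-1.08250713 -0.10356913 -0.10338285]
0 nan ((0.0, 0.0), (0.0, 0.0), 0.0)
yaw 20.040235370496287 tool z [-3.52310296e-04  9.33833366e-04 -9.99999502e-01]
tcp->tab in tool cm [-2.87796365e-05 -5.74600664e+01  1.62450064e+01]
  return _methods._mean(a, axis=axis, dtype=dtype,
  ret = ret.dtype.type(ret / rcount)
```

View pics/w1.png

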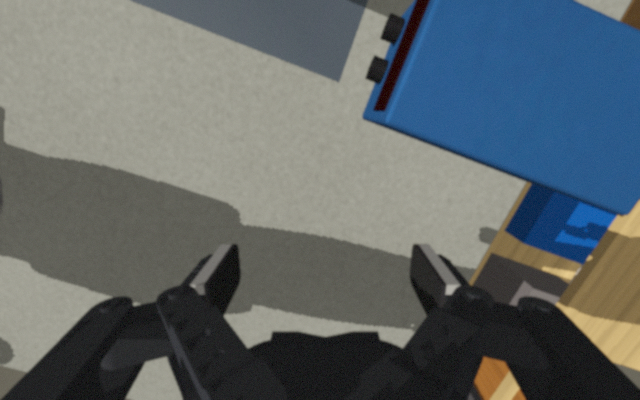

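The call was refused, probably because the row left keys out. Before going past it, I check the height of the blue box.

```bash
python3 - <<'E'
from h import *
z=np.load("pics/side0.npz"); d=z["d"];c=dict(intrinsics=z["K"],position=z["p"],attitude=z["a"])
for u,v in((515,72),(540,72),(490,100),(518,148),(450,130),(530,90)): print(u,v,world(d,c,u,v).round(3))
vv,uu=np.mgrid[60:380:2,100:560:2]
P=np.array([world(d,c,a,b) for a,b in zip(uu.ravel(),vv.ravel())])
k=(P[:,2]>.11)&(P[:,0]>.15)&(P[:,0]<.9)&(abs(P[:,1])<.9); Q=P[k]
for y in np.arange(-.9,.9,.1):
    q=Q[(Q[:,1]>=y)&(Q[:,1]<y+.1)]
    if len(q): print(round(y,1),len(q),q.min(0).round(3),q.max(0).round(3))
E
```

```text
515 72 [ 0.366 -0.721  0.153]
540 72 [ 0.309 -0.765  0.15 ]
490 100 [ 0.38  -0.557  0.146]
518 148 [ 0.276 -0.554  0.04 ]
450 130 [ 0.442 -0.481  0.075]
530 90 [ 0.307 -0.656  0.15 ]
-0.8 161 [ 0.268 -0.776  0.12 ] [ 0.387 -0.7    0.153]
-0.7 238 [ 0.268 -0.698  0.11 ] [ 0.387 -0.6    0.153]
-0.6 290 [ 0.268 -0.6    0.11 ] [ 0.388 -0.552  0.154]
0.5 141 [0.195 0.547 0.806] [0.195 0.547 0.806]
```

Call:
play_rows(
  motion=[
    {"dx": 16, "dy": -12, "dz": 0, "ax": 0, "ay": 0, "az": 0, "gripper": 0},
    {"dx": 32.6, "dy": -24.3, "dz": 0, "ax": 0, "ay": 0, "az": 0, "gripper": 0},
    {"dx": 32.6, "dy": -24.3, "dz": 0, "ax": 0, "ay": 0, "az": 0, "gripper": 0},
    {"dx": 32.6, "dy": -24.3, "dz": 0, "ax": 0, "ay": 0, "az": 0, "gripper": 0},
    {"dx": 32.6, "dy": -24.3, "dz": 0, "ax": 0, "ay": 0, "az": 0, "gripper": 0},
    {"dx": 32.6, "dy": -24.3, "dz": 0, "ax": 0, "ay": 0, "az": 0, "gripper": 0},
    {"dx": 32.6, "dy": -24.3, "dz": 0, "ax": 0, "ay": 0, "az": 0, "gripper": 0},
    {"dx": 50.1, "dy": -57.3, "dz": 6, "ax": 0, "ay": 0, "az": 2.3, "gripper": 0},
    {"dx": 50.1, "dy": -57.3, "dz": 6, "ax": 0, "ay": 0, "az": 2.3, "gripper": 0},
    {"dx": 50.1, "dy": -57.3, "dz": 6, "ax": 0, "ay": 0, "az": 2.3, "gripper": 0},
    {"dx": 50.1, "dy": -57.3, "dz": 6, "ax": 0, "ay": 0, "az": 2.3, "gripper": 0},
    {"dx": 50.1, "dy": -57.3, "dz": 6, "ax": 0, "ay": 0, "az": 2.3, "gripper": 0},
    {"dx": 50.1, "dy": -57.3, "dz": 6, "ax": 0, "ay": 0, "az": 2.3, "gripper": 0},
    {"dx": 50.1, "dy": -57.3, "dz": 6, "ax": 0, "ay": 0, "az": 2.3, "gripper": 0},
    {"dx": 50.1, "dy": -57.3, "dz": 6, "ax": 0, "ay": 0, "az": 2.3, "gripper": 0},
    {"dx": 50.1, "dy": -57.3, "dz": 6, "ax": 0, "ay": 0, "az": 2.3, "gripper": 0},
  ],
  newtons=40,
)

```text
time: 2.15
position: [0.4714, 0.1688, 0.1716]
tcp_rot: [-3.104, -0.482, 0.0]
wrist_force: [0.3, -0.2, -0.8]
gripper_width: -0.0002
```

```bash
python3 - <<'E'
from h import *
s=readout.state(); print(s["time"],s["position"],s["tcp_rot"],s["joint_positions"])
c,im,d=take("wrist","w2")
Rm=rot(s["tcp_rot"]); 
i=im.astype(int); m=(i[...,0]-i[...,2]>60)&(i[...,1]>45)
v,u=np.nonzero(m&(d>0)); P=np.array([world(d,c,a,b) for a,b in zip(u,v)])
k=(abs(P[:,2]-.069)<.006)&(np.linalg.norm(P[:,:2]-[.468,.169],axis=1)<.06); T=P[k]
r=cv2.minAreaRect((T[:,:2]*1000).astype(np.float32)); print(len(T),np.median(T[:,2]),r)
print("yaw",np.degrees(np.arctan2(Rm[1,0],Rm[0,0])),"tool z",Rm[:,2])
print("tcp->tab in tool cm",Rm.T@(np.array([r[0][0]/1e3,r[0][1]/1e3,.069])-s["position"])*100)
E
```

```text
2.15 [0.47141299 0.16881321 0.17161832] [-3.10399004e+00 -4.81696969e-01  1.73799728e-04] [-0.48133372  0.69241386  0.13251009  1.83293195 -0.14533576  0.62560028
 -1.52387999]
1946 0.06958914243014441 ((469.8731384277344, 170.07456970214844), (37.738887786865234, 44.018009185791016), 17.518648147583008)
yaw 17.64232210198251 tool z [-1.78139763e-04  4.26294173e-04 -9.99999893e-01]
tcp->tab in tool cm [-0.10809823 -0.16214951 10.261912  ]
```

View pics/w2.png

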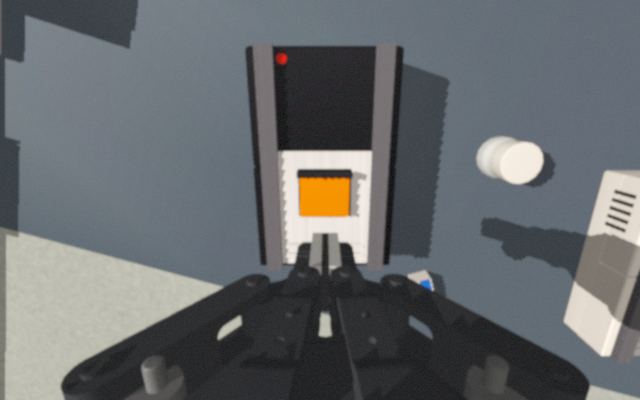

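The wrist view shows the tab at (325,196) between the rails with the ridge at (325,174), and the fingers align with it. I press down in steps.

Call:
play_rows(
  motion=[
    {"dx": 0.2, "dy": -0.1, "dz": 5, "ax": 0, "ay": 0, "az": 0, "gripper": 0},
    {"dx": 0.2, "dy": -0.1, "dz": 9, "ax": 0, "ay": 0, "az": 0, "gripper": 0},
    {"dx": 0.2, "dy": -0.1, "dz": 9.8, "ax": 0, "ay": 0, "az": 0, "gripper": 0},
    {"dx": 0.2, "dy": -0.1, "dz": 10.2, "ax": 0, "ay": 0, "az": 0, "gripper": 0},
    {"dx": 0.2, "dy": -0.1, "dz": 10.6, "ax": 0, "ay": 0, "az": 0, "gripper": 0},
    {"dx": 0.2, "dy": -0.1, "dz": 10.9, "ax": 0, "ay": 0, "az": 0, "gripper": 0},
    {"dx": 0.2, "dy": -0.1, "dz": 10.9, "ax": 0, "ay": 0, "az": 0, "gripper": 0},
  ],
)

```text
time: 3.08
position: [0.4735, 0.1705, 0.0631]
tcp_rot: [-3.104, -0.481, -0.002]
wrist_force: [2.0, -0.7, 5.3]
gripper_width: 0.0002
```

The tab is about 6 mm down at 5.3 N. I slide with it held.

Call:
play_rows(
  motion=[
    {"dx": 0.5, "dy": 0, "dz": 0.05, "ax": 0, "ay": 0, "az": 0, "gripper": 0},
    {"dx": 1, "dy": 0, "dz": 0.05, "ax": 0, "ay": 0, "az": 0, "gripper": 0},
    {"dx": 1.5, "dy": 0, "dz": 0.05, "ax": 0, "ay": 0, "az": 0, "gripper": 0},
    {"dx": 2, "dy": 0, "dz": 0.05, "ax": 0, "ay": 0, "az": 0, "gripper": 0},
    {"dx": 2.5, "dy": 0, "dz": 0.05, "ax": 0, "ay": 0, "az": 0, "gripper": 0},
    {"dx": 3, "dy": 0, "dz": 0.05, "ax": 0, "ay": 0, "az": 0, "gripper": 0},
    {"dx": 3.5, "dy": 0, "dz": 0.05, "ax": 0, "ay": 0, "az": 0, "gripper": 0},
    {"dx": 4, "dy": 0, "dz": 0.05, "ax": 0, "ay": 0, "az": 0, "gripper": 0},
    {"dx": 4.5, "dy": 0, "dz": 0.05, "ax": 0, "ay": 0, "az": 0, "gripper": 0},
    {"dx": 5, "dy": 0, "dz": 0.05, "ax": 0, "ay": 0, "az": 0, "gripper": 0},
    {"dx": 5.5, "dy": 0, "dz": 0.05, "ax": 0, "ay": 0, "az": 0, "gripper": 0},
    {"dx": 6, "dy": 0, "dz": 0.05, "ax": 0, "ay": 0, "az": 0, "gripper": 0},
    {"dx": 6.3, "dy": 0, "dz": 0.05, "ax": 0, "ay": 0, "az": 0, "gripper": 0},
    {"dx": 6.3, "dy": 0, "dz": 0.05, "ax": 0, "ay": 0, "az": 0, "gripper": 0},
  ],
)

```text
time: 4.82
position: [0.5332, 0.1897, 0.0625]
tcp_rot: [-3.104, -0.482, 0.0]
wrist_force: [-3.7, -1.8, 5.3]
gripper_width: 0.0001
```

Call:
play_rows(
  motion=[
    {"dx": 0.2, "dy": 0, "dz": 0, "ax": 0, "ay": 0, "az": 0, "gripper": 0},
    {"dx": 0.3, "dy": 0, "dz": 0, "ax": 0, "ay": 0, "az": 0, "gripper": 0},
    {"dx": 0.3, "dy": 0, "dz": 0, "ax": 0, "ay": 0, "az": 0, "gripper": 0},
  ],
)

```text
time: 5.2
position: [0.5335, 0.1898, 0.0623]
tcp_rot: [3.104, 0.482, -0.011]
wrist_force: [-19.2, -6.9, 17.2]
gripper_width: -0.0002
```

```bash
python3 - <<'E'
from h import *
s=readout.state(); print(s["position"],s["wrist_force"])
c,im,d=take("side","s2")
cv2.imwrite("pics/s2c.png",cv2.resize(im[250:390,200:380,::-1],(720,560)))
E
```

```text
[0.53352043 0.18984027 0.06225424] [-19.24478389  -6.94844361  17.22066731]
```

View pics/s2c.png

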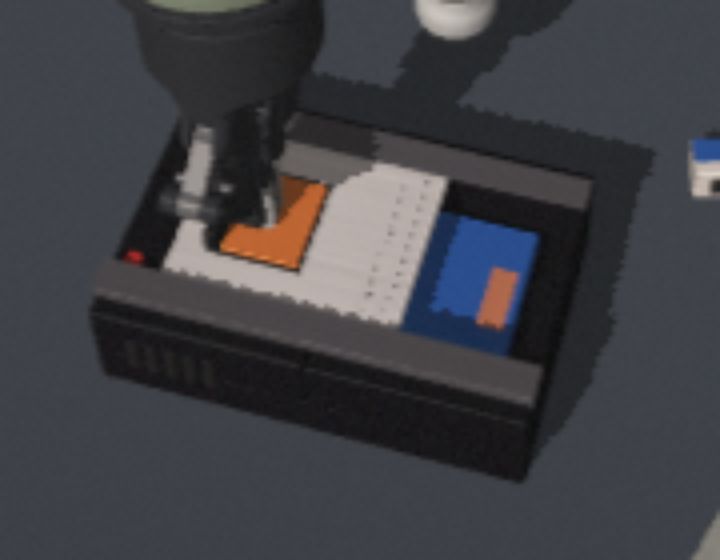

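The cover is at its end stop: about 20 N of resistance, no further travel, and the bay is exposed. I relieve the push by 2 mm and lift off.

Call:
play_rows(
  motion=[
    {"dx": -0.1, "dy": 0, "dz": 0, "ax": 0, "ay": 0, "az": 0, "gripper": 0},
    {"dx": -0.2, "dy": 0, "dz": -0.6, "ax": 0, "ay": 0, "az": 0, "gripper": 0},
    {"dx": -0.2, "dy": 0, "dz": -1.5, "ax": 0, "ay": 0, "az": 0, "gripper": 0},
    {"dx": -0.2, "dy": 0, "dz": -5, "ax": 0, "ay": 0, "az": 0, "gripper": 0},
    {"dx": -0.2, "dy": 0, "dz": -10, "ax": 0, "ay": 0, "az": 0, "gripper": 0},
    {"dx": -0.2, "dy": 0, "dz": -12, "ax": 0, "ay": 0, "az": 0, "gripper": 0},
    {"dx": -0.2, "dy": 0, "dz": -12, "ax": 0, "ay": 0, "az": 0, "gripper": 0},
    {"dx": -0.2, "dy": 0, "dz": -12, "ax": 0, "ay": 0, "az": 0, "gripper": 0},
  ],
)

```text
time: 6.25
position: [0.5321, 0.1894, 0.1817]
tcp_rot: [3.104, 0.482, -0.012]
wrist_force: [0.4, 1.1, -0.6]
gripper_width: 0.0001
```

```bash
python3 - <<'E'
from h import *
s=readout.state(); print(s["time"],s["position"],s["wrist_force"],abs(s["dq"]).max())
u0=np.array([.4914,.1766]); e=np.array([np.cos(np.radians(17.65)),np.sin(np.radians(17.65))])
c,im,d=take("wrist","w3")
i=im.astype(int); m=(i[...,0]-i[...,2]>60)&(i[...,1]>45)&(d>0)
v,u=np.nonzero(m); P=np.array([world(d,c,a,b) for a,b in zip(u,v)])
k=(P[:,2]>.055)&(P[:,2]<.08)&(np.linalg.norm(P[:,:2]-[.525,.187],axis=1)<.045); T=P[k]
r=cv2.minAreaRect((T[:,:2]*1000).astype(np.float32)); print("tab z",np.median(T[:,2]),"rect",r,"open mm",((np.array(r[0])/1e3-u0)@e+.025)*1e3)
c,im,d=take("side","s3"); o=im[100:390,190:460,::-1]; cv2.imwrite("pics/s3c.png",cv2.resize(o,None,fx=2,fy=2))
E
```

```text
6.25 [0.53207835 0.18937093 0.18171149] [ 0.37432603  1.09715457 -0.59951637] 0.013200088275513062
tab z 0.06959365485009716 rect ((526.19287109375, 187.6678009033203), (39.068023681640625, 46.95798110961914), 16.20343780517578) open mm 61.51082154321817
```

View pics/s3c.png

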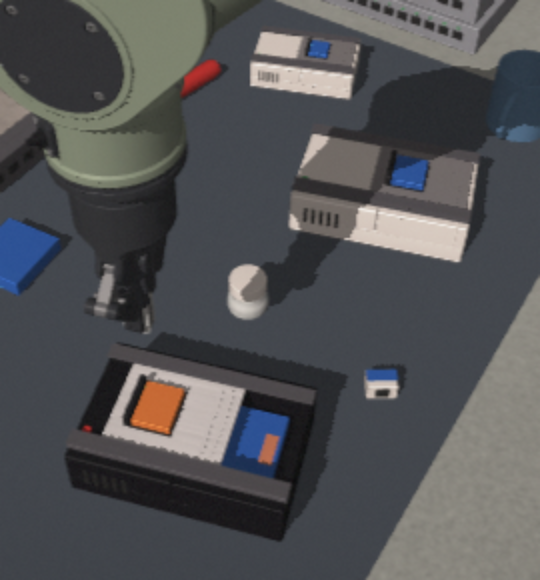

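The cover is fully open, the tab is back up, both white units are shut, and the arm is clear.

```bash
python3 -c "
from station import sign_off; print(sign_off())"
```

```text
the job is handed in; nothing more can be done
None
```

The black unit's battery bay is open and the job is handed in. I pressed the orange tab about 6 mm down with closed fingers while the cover was shut. I kept it down while sliding the cover to its end stop, where it would not move further at about 20 N, then lifted off.

- **Cover:** my last measurement put it about 61 mm open. That is 60 mm full travel within camera error.
- **Tab:** its top was back at 69.6 mm, so it has sprung up.
- **Robot:** the arm was clear of everything, with about 1 N of wrist force, and the clock read 6.25 s.
- **White units:** both covers look shut in the last side view. I judged this by eye and did not measure it.

The first move call was refused as a bad value, so nothing moved; I resent it with every key filled in. No check failed or disagreed beyond that.

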